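# Lock out the dryer control box

### The job

Take the dryer out of service at its grey control box: pull the black sprung selector knob up clear of the green detent, turn it clockwise to the red dot and on past it, and find by feel the one detent hidden somewhere within the next 35 degrees or so, so that the knob drops fully home in it. Never force the knob: do not twist it hard while it is down in a detent, nor press it down where there is none. Then slide the orange lock tab fully towards the knob, let go, and leave the loose squeegee and tape rolls where they are.

Things in the scene. Friction and masses are not known exactly. Their poses are not given: they have to be found in the camera images.
- control_box: Grey fixed control box, 130 (its x) x 200 (its y) x 60 mm high, base flange 150 x 220 x 6 mm. Origin: centre of its underside; z up. On its flat top: the knob (axis at y -45 mm), the orange lock tab (y +40 mm at the start), between them a steel guide strap 34 mm wide, 15 mm high, 54 mm from the knob's axis.
- red_mark (a point): Red dot on the box top, 10 mm across, 42 mm from the knob's axis, 42 degrees clockwise (seen from above) of the green dot, which lies 42 mm from the axis in the box's +x direction. The detent wanted lies 5 to 35 degrees further clockwise than the red dot.
- knob_grip (a point): Point on the knob's axis in its upright grip bar, 36 mm above the box top when down, 10 mm under the bar's top; rises with the knob. The bar is 46 mm long (this point's x, the way the white pointer line points), 14 mm thick (its y), 34 mm high. The round hub under it (radius 26 mm) has its top 23 mm below this point; beneath is a rim of radius 34 mm.
- knob_lift (a joint): Lift of the knob in m: 0 fully down in a detent, about 0.007 when the pin rides on the land between detents, stop at 0.016. A spring draws it down, 5.5 N at 0, 8 N at 0.010; the knob weighs 0.1 kg. Over 0.008 the pin is clear and the knob turns freely. Left free it drops by itself.
- knob_turn (a joint): Turn of the knob in rad, clockwise from above: 0 at green (start, in its detent), 0.73 at the red dot, stop 1.65. The red detent, the only other one, lies somewhere from 0.82 to 1.35, neither seen nor measured; the pin enters only within 0.025 rad of it. With the pin on the land and the fingers slack on the bar, the knob can be turned on (0.05 N m) until its spring drops it in.
- detent_pin: Square steel pin, 6 mm, hidden under the knob, 30 mm from its axis in the pointer's direction, fixed to the knob. It jams if the knob is twisted while down, or pressed down onto the land; more than 30 N on it (0.9 N m of twist) damages it. Origin: in the pin, near its upper end.
- lock_grip (a point): Point in the orange lock tab, 29 mm above the box top, 11 mm under the tab's top. The tab is 14 mm along the box's x (pinch it across this), 12 mm along y, 32 mm high; it stands on a steel slide 10 mm wide, whose top is 11 mm above the box top.
- lock_slide (a joint): Travel of the lock slide in m: 0 open, 0.015 fully locked (stop), along the box's -y, towards the knob. Friction about 2 N; it stays where it is left. Its tongue runs in over the rim of a knob that is fully down; the rim of a knob resting on the land blocks it.
- squeegee: Loose wooden squeegee, 110 x 220 x 31 mm, lying left of the box; leave it. Origin: centre of its underside.
- brown_tape: Loose brown tape roll, 84 mm across, 30 mm high, front left; leave it. Origin: centre of its underside.
- grey_tape: Loose pale tape roll, 86 mm across, 24 mm high, to the right; leave it. Origin: centre of its underside.

How it is judged:
By the outcome, as a careful person would: the job done as asked, in the order asked, and still so for the second after the job is handed in, with the robot touching nothing.
It also fails if it takes over 61 s, if anything falls off the work surface, if the arm or the gripper's body presses on something with over 40 N, if the wrist force passes 120 N, or if a joint passes its speed limit or range.

### The arm

A 6-joint arm with a two-finger parallel gripper is mounted at the origin on a cart in front of the work surface, level with it; the furniture and walls round the work are solid. World frame = base frame: x ahead of the robot, y to its left, z up, the work surface at z = 0. Lengths are in m, angles in degrees, forces in N, time in s.
With the tool pointing down it reaches from about 0.35 to 0.875 m from the base axis. Payload 4.2 kg.
Tool frame: the origin (TCP) lies midway between the tips of the shut fingers; the grasp point (between the pads) lies 19 mm behind it; z points along the fingers, y is the line along which they close (so a half turn about z gives the same grasp; the last joint's range is limited). The gripper opens to 87 mm and grips with 3 to 60 N. Pads are 19 mm wide; open, the fingers measure 117 mm over their backs; the gripper's body (75 mm by 190 mm) begins 51 mm behind the grasp point.
Start: joints at [90.734, 22.042, 0.453, 0, -68.411, -14.817], TCP at [0.152, 0.606, 0.223] pointing down, gripper open.
Joint ranges: [-179.83, 179.83], [-69.29, 118.12], [-61.27, 80.66], [-181.25, 117.63], [-171.15, -9.14], [-177.46, 177.46]. Speed limits (degrees/s): [159.86, 159.86, 180, 180, 180, 180].

### API

Orientations are given as a 3x3 rotation matrix whose columns are the frame's x, y, z axes.
In Python, from station import r, cams gives the robot as it stands.
- The arm moves only by the tool play_rows, never from a script. Its argument "commands" is text: rows parted by semicolons, each of 6 numbers parted by spaces: the shift along the world's x, y, z normalised to -1 to 1, where 1 is 30 mm, then the turn, a rotation vector about the world's x, y, z normalised to -1 to 1, where 1 is 0.15 rad. A call has 1 to 20 rows; each row shifts and turns the commanded pose from where the row before left it; what a row does not reach is not made up. A row lasts 1/10 s, in which the tool goes at most 50 mm and 8.59 degrees, less where a joint would pass 70% of its speed; a pose out of reach is approached as far as the arm can. A call with a number of a shift or a turn outside -1 to 1 is refused whole. A call with a gripper value outside its range is refused whole. "grip" is the finger opening in mm, from 0 to 87, set as the call begins (left out, the last holds). The fingers move at their own pace and stop on an object; the grip force is fixed at half the most. Time passes only in rows, so rows that do not move let the fingers close. It gives the time, the measured TCP pose, the force, the opening and the grip force at its end, in the units of the state.
- r.sense(): the state, without advancing time (a new reading comes with each control period).
- cams.capture(name): name is "scene" or "top" or "wrist"; returns (picture, depth): 400x640x3 uint8, blue, green, red; 400x640 float32, m along the optical axis (not along the pixel's ray), 0 where there is no reading.
- cams.camera_info(name): a dict with "mtx" (3x3 intrinsics, pixels), "R" (3x3) and "t" (3): a world point X has camera coordinates R X + t. Camera axes: x right, y down, z forward; pixel columns grow to the right and rows downward; lengths in m; the calibration is good to about 2 mm. A picture is of the moment at which its call begins: read the wrist's pose just before it. camera_info takes no time and is no camera call; for the wrist camera it gives the pose at the moment of the call.
- r.finish_job(): hands the job in; it is judged then, once.
The state is a dict: "time_s": time; "joints": joint angles; "joint_velocities": joint speeds; "effort": joint torques, N m; "tcp_pos": TCP position; "ee_rot": TCP orientation; "wrist_force": force on the tool from outside, world axes, zero at the start; "moment": the same for the moment, N m; "gripper_width": opening from 0.0 (shut) to 1.0 (fully open); "gripper_force": force on a finger pad.
Only numpy, scipy, OpenCV 4.12 (cv2) and the standard library are available. Lean on these libraries where they do the work, as an engineer would, in place of code of your own. Each camera call takes 0.05 s, during which the arm holds its last target. There are 200 camera calls.

## Working session

There is one attempt and no reset: what is moved stays moved. The work goes in short steps, Python scripts to look and compute and a tool call to move; the robot and the scene stay as the last step left them, time stands still between calls to the robot, and variables do not carry over. Pictures are saved under pics/ and viewed, at most 10 in all, crops included, and the job is handed in when it is done.

Besides the shell and the picture viewer there is one more tool, called after ">>>" as name(argument=value, ...) on one line, values as JSON. play_rows: Moves the arm, as the interface text tells. Scaled input: -1 to 1 covers 30 mm each way for a shift and 0.15 rad each way for a turn. Its arguments: {"type":"object","properties":{"commands":{"type":"string"},"grip":{"type":"number"}},"required":["commands"]}

```bash
mkdir -p pics; python3 - <<'E'
from station import r,cams
import cv2,numpy as np
s=r.sense();print(s['time_s'],s['tcp_pos'],np.round(s['ee_rot'],3),s['gripper_width'])
for n in ['top','scene']:
    p,d=cams.capture(n);cv2.imwrite(f'pics/{n}0.png',p);np.save(f'{n}0.npy',d)
    i=cams.camera_info(n);print(n,i)
E
```

```text
0.0 [0.15192118 0.60564485 0.22147705] [[ 0.97  -0.244 -0.   ]
 [-0.244 -0.97  -0.002]
 [ 0.     0.002 -1.   ]] 1.0007848098643357
top {'mtx': array([[377.71583119,   0.        , 320.84345344],
       [  0.        , 377.71583119, 204.62412749],
       [  0.        ,   0.        ,   1.        ]]), 'R': array([[ 0.01874215, -0.99982308, -0.00159626],
       [-0.99014066, -0.01833893, -0.13887101],
       [ 0.13881717,  0.00418327, -0.99030919]]), 't': array([-0.01585034,  0.52591398,  1.19029608])}
scene {'mtx': array([[488.51287287,   0.        , 321.64676405],
       [  0.        , 488.51287287, 208.53879926],
       [  0.        ,   0.        ,   1.        ]]), 'R': array([[-0.90080257,  0.43422279,  0.00230294],
       [ 0.30829022,  0.64327022, -0.70082848],
       [-0.30579712, -0.63059812, -0.71332611]]), 't': array([ 0.43455671, -0.09680359,  1.75399507])}
```

View pics/top0.png

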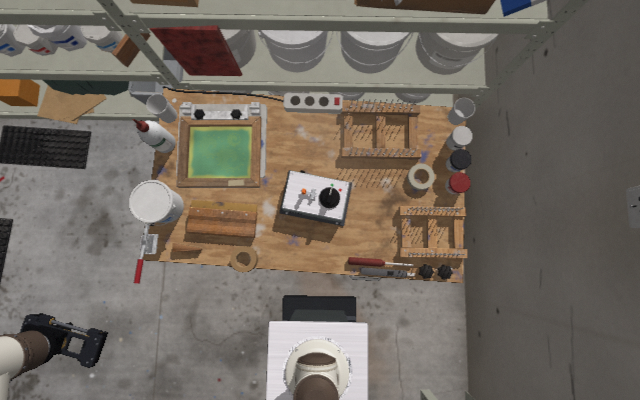

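View pics/scene0.png

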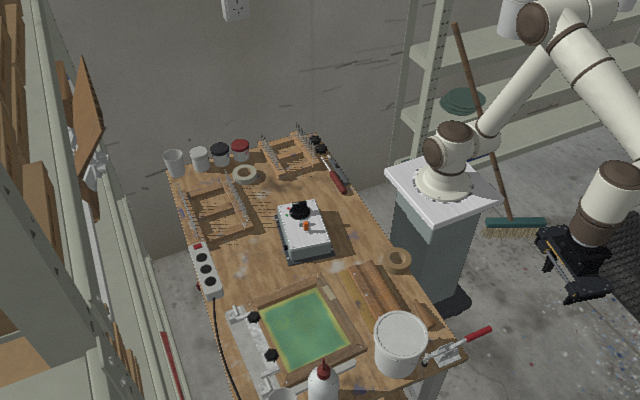

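```bash
python3 - <<'E'
import cv2,numpy as np
from station import cams
p=cv2.imread('pics/top0.png')[165:235,270:365];cv2.imwrite('pics/topc.png',cv2.resize(p,None,fx=8,fy=8,interpolation=cv2.INTER_CUBIC))
p=cv2.imread('pics/scene0.png')[190:275,260:350];cv2.imwrite('pics/scenec.png',cv2.resize(p,None,fx=7,fy=7,interpolation=cv2.INTER_CUBIC))
E
cat > h.py <<'E'
import numpy as np
def back(i,u,v,z):
    "world point on plane z from pixel"
    d=i['R'].T@np.linalg.inv(i['mtx'])@np.array([u,v,1.]);c=-i['R'].T@i['t']
    return c+d*(z-c[2])/d[2]
def proj(i,X):
    q=i['mtx']@(i['R']@np.array(X)+i['t']);return q[:2]/q[2]
E
```

```text
(no output)
```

View pics/topc.png

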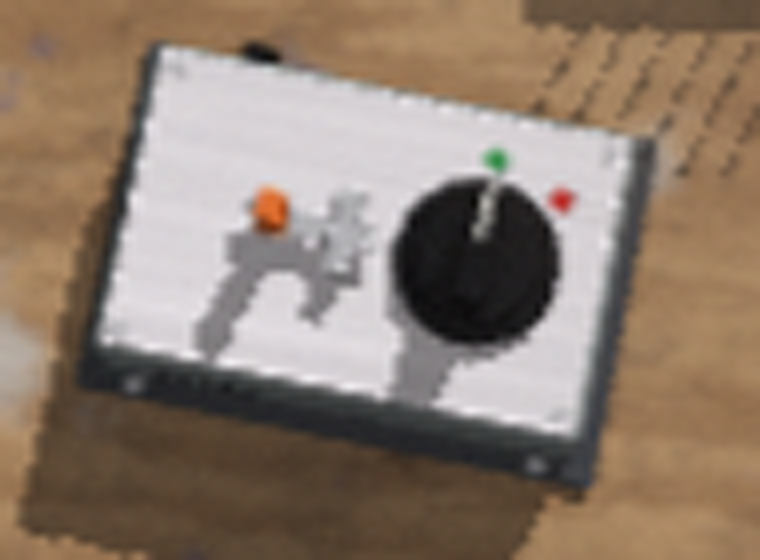

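The crop shows the box top (corners at about (160,45), (640,137), (583,440), (100,345) in the crop), green dot (497,160), red dot (562,201), orange tab (270,210) and knob (478,260).

```bash
python3 - <<'E'
from h import *
from station import cams,r
i=cams.camera_info('top')
f=lambda u,v,z:back(i,270+(u+.5)/8-.5,165+(v+.5)/8-.5,z)
C=np.array([f(*c,.06) for c in [(160,45),(640,137),(583,440),(100,345)]])
print(C.round(4));print([np.linalg.norm(C[k]-C[k-1]).round(4) for k in range(4)])
c=C.mean(0);print('center',c)
ey=(C[0]+C[3]-C[1]-C[2])[:2];yaw=np.arctan2(-ey[0],ey[1]);print('yaw',np.degrees(yaw))
ex=(C[0]+C[1]-C[2]-C[3])[:2];print('yawx',np.degrees(np.arctan2(ex[1],ex[0])))
g=f(497,160,.06);rd=f(562,201,.06);print('g',g,'r',rd,np.linalg.norm(g-rd))
R=np.array([[np.cos(yaw),-np.sin(yaw)],[np.sin(yaw),np.cos(yaw)]])
for n,q in [('knob',(0,-.045)),('lock',(0,.04)),('green',(.042,-.045))]:print(n,c[:2]+R@q)
print('orange top',f(270,205,.1))
E
```

```text
[[ 0.6332  0.0969  0.06  ]
 [ 0.599  -0.097   0.06  ]
 [ 0.4763 -0.0754  0.06  ]
 [ 0.5107  0.1171  0.06  ]]
[np.float64(0.1241), np.float64(0.1969), np.float64(0.1245), np.float64(0.1956)]
center [0.55480418 0.01038318 0.06      ]
yaw -10.069321973474102
yawx -9.665513859657825
g [ 0.58850718 -0.03973088  0.06      ] r [ 0.5722852  -0.06600087  0.06      ] 0.030874998993604793
knob [ 0.5469364  -0.03392369]
lock [0.56179776 0.04976705]
green [ 0.58828947 -0.04126695]
orange top [0.56136202 0.04879506 0.1       ]
```

>>> play_rows(commands="0.3 -0.5 0.3 0 0 0;0.6 -0.97 0.3 0 0 0.04;0.6 -0.97 0.3 0 0 0.04;0.6 -0.97 0.3 0 0 0.04;0.6 -0.97 0 0 0 0.04;0.6 -0.97 0 0 0 0.04;0.6 -0.97 0 0 0 0.04;0.6 -0.97 0 0 0 0.04;0.6 -0.97 0 0 0 0.04;0.6 -0.97 0 0 0 0.04;0.6 -0.97 0 0 0 0.04;0.6 -0.97 0 0 0 0.04")

```text
time_s: 1.3
tcp_pos: [0.3594, 0.269, 0.259]
ee_rot: [[0.984, -0.179, 0.0], [-0.179, -0.984, 0.0], [0.0, -0.0, -1.0]]
wrist_force: [0.4, 0.3, -0.6]
gripper_width: 1.003
gripper_force: 0.0
```

>>> play_rows(commands="0.6 -0.97 0 0 0 0.04;0.6 -0.97 0 0 0 0;0.6 -0.97 0 0 0 0;0.6 -0.97 0 0 0 0;0.6 -0.97 0 0 0 0;0.6 -0.97 0 0 0 0;0.6 -0.97 0 0 0 0;0.6 -0.97 0 0 0 0;0.6 -0.97 0 0 0 0;0.6 -0.97 0 0 0 0;0.3 -0.5 0 0 0 0;0 0 0 0 0 0")

```text
time_s: 2.5
tcp_pos: [0.5481, -0.0372, 0.2583]
ee_rot: [[0.984, -0.176, -0.001], [-0.176, -0.984, -0.0], [-0.001, 0.001, -1.0]]
wrist_force: [-0.3, 1.1, -0.4]
gripper_width: 1.001
gripper_force: 0.0
```

```bash
python3 - <<'E'
from station import r,cams
import cv2,numpy as np,pickle
s=r.sense();print(s['time_s'],s['tcp_pos'],np.round(s['ee_rot'],3),s['gripper_width'],s['joints'],s['wrist_force'])
i=cams.camera_info('wrist')
p,d=cams.capture('wrist');cv2.imwrite('pics/w1.png',p);np.save('w1.npy',d);pickle.dump(i,open('w1.pkl','wb'))
print(-i['R'].T@i['t'])
E
```

```text
2.5 [ 0.54814557 -0.03718969  0.25830834] [[ 0.984 -0.176 -0.001]
 [-0.176 -0.984 -0.   ]
 [-0.001  0.001 -1.   ]] 1.0007475212177332 [ 1.30354238e+01  1.33028434e+01 -6.89143015e+00  1.34342311e-02
 -6.98495112e+01  6.67984802e+01] [-0.25919517  1.13355706 -0.35333758]
[ 0.62905871 -0.05272316  0.41994502]
```

View pics/w1.png

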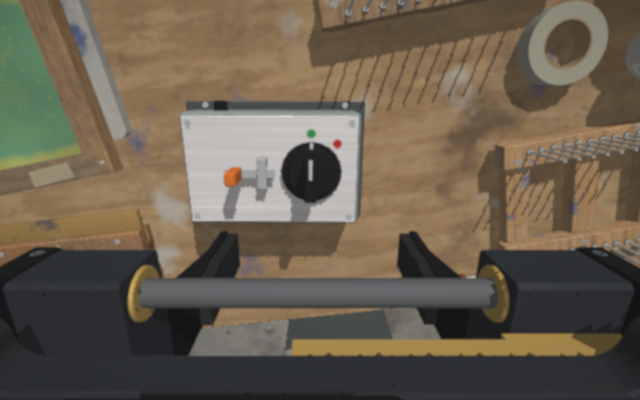

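The wrist view shows the box at about (183–363, 102–222), knob centred near (311,171), with the dots at (311,133) and (337,144) and the tab at (233,176). I'll enlarge it.

```bash
python3 - <<'E'
import cv2
p=cv2.imread('pics/w1.png')[95:230,172:372];cv2.imwrite('pics/w1c.png',cv2.resize(p,None,fx=4,fy=4,interpolation=cv2.INTER_CUBIC))
E
```

```text
(no output)
```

View pics/w1c.png

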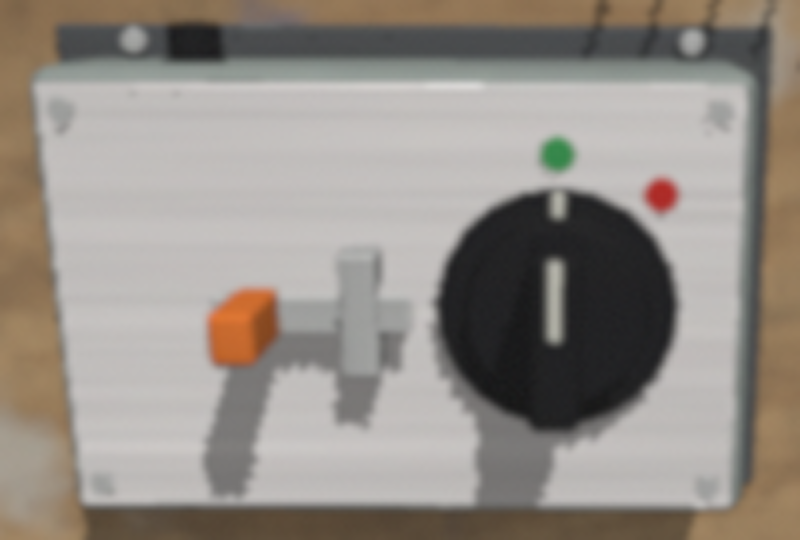

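```bash
python3 - <<'E'
from h import *
import pickle
from scipy.optimize import least_squares
i=pickle.load(open('w1.pkl','rb'))
f=lambda u,v,z:back(i,172+(u+.5)/4-.5,95+(v+.5)/4-.5,z)[:2]
a=np.radians(42)
# box frame points
pts=[((.042,-.045),f(557,154,.06)),((.042*np.cos(a),-.045-.042*np.sin(a)),f(662,195,.06)),((0,.04),f(233,341,.1)),
 ((-.065,.1),f(84,507,.06)),((-.065,-.1),f(736,507,.06)),((.065,-.1),f(750,78,.06)),((.065,.1),f(35,80,.06))]
def R(t):return np.array([[np.cos(t),-np.sin(t)],[np.sin(t),np.cos(t)]])
def res(p,P=pts):return np.concatenate([p[:2]+R(p[2])@np.array(b)-w for b,w in P])
for P in (pts,pts[:3]):
    o=least_squares(lambda p:res(p,P),[.55,.01,-.17]);x=o.x
    print(x[:2],np.degrees(x[2]),(o.fun*1000).round(1))
    for n,q in [('knob',(0,-.045)),('lock',(0,.04))]:print(n,x[:2]+R(x[2])@q)
l1=f(554,260,.106);l2=f(555,345,.106);print('line',l1,l2,np.degrees(np.arctan2(*(l1-l2)[::-1])))
print('bar left/right at top end:',f(553,425,.105))
E
```

```text
[0.55519198 0.01285587] -10.119087189036053 [-0.1 -1.2  0.4 -0.6  0.5  2.5 -3.1  3.8 -4.1 -3.3  2.2 -4.8  4.1  3.6]
knob [ 0.54728572 -0.03144414]
lock [0.56221977 0.05223366]
[0.55464263 0.01244884] -9.633803437243904 [-0.2 -1.3  0.5 -0.8 -0.3  2.1]
knob [ 0.54711186 -0.03191655]
lock [0.56133664 0.05188474]
line [ 0.56890421 -0.03419671] [ 0.54784207 -0.03051479] -9.915811675030094
bar left/right at top end: [ 0.52704256 -0.02609593]
```

>>> play_rows(commands="0 0.08 -0.5 0 0 0;0 0.09 -0.9 0 0 0;0 0 -0.9 0 0 0;0 0 -0.9 0 0 0;0 0 -0.9 0 0 0;-0.03 0 -0.9 0 0 0;0 0 -0.4 0 0 0;0 0 -0.2 0 0 0;0 0 0 0 0 0;0 0 0 0 0 0", grip=45)

```text
time_s: 3.55
tcp_pos: [0.548, -0.0295, 0.0919]
ee_rot: [[0.985, -0.172, 0.002], [-0.172, -0.985, 0.0], [0.002, -0.001, -1.0]]
wrist_force: [0.1, 0.3, -0.1]
gripper_width: 0.518
gripper_force: 0.0
```

```bash
python3 - <<'E'
from station import r,cams
import cv2,numpy as np,pickle
s=r.sense();print(s['tcp_pos'],s['wrist_force'],s['moment'])
i=cams.camera_info('wrist')
p,d=cams.capture('wrist');cv2.imwrite('pics/w2.png',p);np.save('w2.npy',d);pickle.dump(i,open('w2.pkl','wb'))
E
```

```text
[ 0.54804435 -0.0295064   0.09186027] [ 0.07469464  0.29478803 -0.07901966] [-0.02042368  0.03520143 -0.01651698]
```

View pics/w2.png

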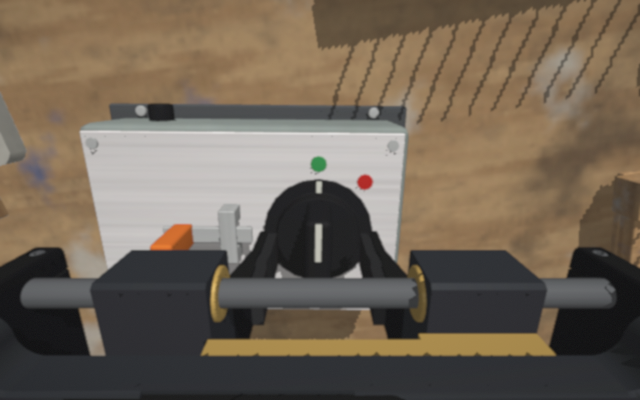

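The bar's white line (col 318) sits midway between the fingertips (272 / 367); green dot (318,164), red dot (365,182).

```bash
python3 - <<'E'
from h import *
import pickle
i=pickle.load(open('w2.pkl','rb'))
g=back(i,318,164,.06);rd=back(i,365,182,.06);l=back(i,318,224,.106);l2=back(i,318,262,.106)
print(g,rd,np.linalg.norm(g-rd),l,l2,proj(i,[.548,-.0295,.0919]),proj(i,[.547,-.031,.106]))
u=np.array([np.cos(np.radians(-9.9)),np.sin(np.radians(-9.9))]);print('axis',g[:2]-.042*u)
d=np.load('w2.npy');Ri=i['R'];c=-Ri.T@i['t']
for (u_,v) in [(318,164),(365,182),(318,240),(318,225),(310,240),(326,240),(318,210),(290,215),(345,215),(318,192),(300,195),(335,195)]:
    z=d[v,u_]; X=c+z*(Ri.T@np.linalg.inv(i['mtx'])@[u_,v,1]);print(u_,v,X.round(4))
E
```

```text
[ 0.58854187 -0.03760376  0.06      ] [ 0.57253351 -0.0640286   0.06      ] 0.030895632037275925 [ 0.56879645 -0.03419577  0.106     ] [ 0.54845523 -0.03063369  0.106     ] [316.12804551 250.35393436] [319.20907094 264.42318479]
axis [ 0.54716728 -0.03038274]
318 164 [ 0.5887 -0.0376  0.0608]
365 182 [ 0.5725 -0.064   0.06  ]
318 240 [ 0.5605 -0.0327  0.1061]
318 225 [ 0.5683 -0.0341  0.1061]
310 240 [ 0.5605 -0.0287  0.1048]
326 240 [ 0.5592 -0.0366  0.1049]
318 210 [ 0.5695 -0.0343  0.0879]
290 215 [ 0.5636 -0.0164  0.072 ]
345 215 [ 0.5584 -0.0485  0.0732]
318 192 [ 0.5729 -0.0349  0.0658]
300 195 [ 0.5732 -0.024   0.0666]
335 195 [ 0.5692 -0.0446  0.0656]
```

>>> play_rows(commands="-0.03 -0.03 -0.2 0 0 0;0 0 -0.2 0 0 0;0 0 0 0 0 0;0 0 0 0 0 0", grip=24)

```text
time_s: 4.0
tcp_pos: [0.5461, -0.0308, 0.0783]
ee_rot: [[0.985, -0.173, -0.001], [-0.173, -0.985, -0.0], [-0.0, 0.0, -1.0]]
wrist_force: [0.1, -0.5, 0.4]
gripper_width: 0.299
gripper_force: 0.0
```

>>> play_rows(commands="0 0 0 0 0 0;0 0 0 0 0 0;0 0 0 0 0 0;0 0 0 0 0 0;0 0 0 0 0 0", grip=8)

```text
time_s: 4.5
tcp_pos: [0.5467, -0.0293, 0.0787]
ee_rot: [[0.985, -0.173, 0.002], [-0.173, -0.985, 0.002], [0.001, -0.002, -1.0]]
wrist_force: [-0.9, 5.9, 0.2]
gripper_width: 0.159
gripper_force: 30.0
```

```bash
cat >st.py <<'E'
from station import r
import numpy as np
s=r.sense();R=np.array(s['ee_rot'])
print(s['time_s'],'tcp',np.round(s['tcp_pos'],4),'yaw',np.round(np.degrees(np.arctan2(R[1,0],R[0,0])),2),'F',np.round(s['wrist_force'],1),'M',np.round(s['moment'],2),'w',round(s['gripper_width']*87,1),round(s['gripper_force'],1))
E
cat >lift.py <<'E'
from station import cams,r
import numpy as np
def top():
    "height of the bar's front part along the knob axis plane: points along tool x from TCP"
    s=r.sense();R=np.array(s['ee_rot']);t=np.array(s['tcp_pos'])
    i=cams.camera_info('wrist');p,d=cams.capture('wrist')
    c=-i['R'].T@i['t'];v,u=np.mgrid[150:290,250:390];z=d[150:290,250:390]
    X=c+z[...,None]*(np.stack([u,v,np.ones_like(u)],-1)@np.linalg.inv(i['mtx']).T@i['R'])
    q=(X-t)@R
    def h(xa,xb,yb):
        m=(z>0)&(q[...,0]>xa)&(q[...,0]<xb)&(abs(q[...,1])<yb);return np.round(np.median(X[...,2][m]),4),m.sum()
    print('bar top z',h(.013,.021,.005),'rim z',h(.028,.032,.008))
top()
E
python3 st.py; python3 lift.py
```

```text
4.5 tcp [ 0.5467 -0.0293  0.0787] yaw -9.96 F [-0.9  5.9  0.2] M [ 1.64  0.16 -0.05] w 13.8 30.0
bar top z (np.float64(0.1057), np.int64(360)) rim z (np.float64(0.0657), np.int64(209))
```

>>> play_rows(commands="0 0.03 0 0 0 0;0 0 0.07 0 0 0;0 0 0.1 0 0 0;0 0 0.1 0 0 0;0 0 0.1 0 0 0;0 0 0 0 0 0;0 0 0 0 0 0")

```text
time_s: 5.25
tcp_pos: [0.5466, -0.0292, 0.089]
ee_rot: [[0.985, -0.173, 0.001], [-0.173, -0.985, 0.001], [0.001, -0.001, -1.0]]
wrist_force: [2.9, 3.8, -8.1]
gripper_width: 0.156
gripper_force: 30.0
```

```bash
python3 st.py; python3 lift.py
```

```text
5.25 tcp [ 0.5466 -0.0292  0.089 ] yaw -9.99 F [ 2.9  3.8 -8.1] M [ 1.13 -1.15 -0.01] w 13.6 30.0
bar top z (np.float64(0.1159), np.int64(361)) rim z (np.float64(0.0756), np.int64(298))
```

>>> play_rows(commands="0 0.02 0 0 0 -0.3;0 0 0 0 0 -0.5;0 0 0 0 0 -0.5;0 0 0 0 0 -0.5;0 0 0 0 0 -0.5;0 0 0 0 0 -0.5;0 0 0 0 0 -0.5;0 0 0 0 0 -0.5;0 0 0 0 0 -0.5;0 0 0 0 0 -0.5;0 0 0 0 0 -0.27;0 0 0 0 0 0;0 0 0 0 0 0")

```text
time_s: 6.6
tcp_pos: [0.5466, -0.0291, 0.0893]
ee_rot: [[0.595, -0.804, 0.001], [-0.804, -0.595, 0.0], [0.0, -0.001, -1.0]]
wrist_force: [4.6, 2.5, -8.9]
gripper_width: 0.158
gripper_force: 30.0
```

```bash
python3 st.py; python3 lift.py
```

```text
6.6 tcp [ 0.5466 -0.0291  0.0893] yaw -53.5 F [ 4.6  2.5 -8.9] M [ 0.83 -1.31  0.01] w 13.8 30.0
bar top z (np.float64(0.1162), np.int64(350)) rim z (np.float64(0.0759), np.int64(255))
```

>>> play_rows(commands="0.02 0.02 -0.03 0 0 0;0 0 -0.03 0 0 0;0 0 0 0 0 0;0 0 0 0 0 0")

```text
time_s: 7.05
tcp_pos: [0.5466, -0.029, 0.0878]
ee_rot: [[0.594, -0.804, -0.001], [-0.804, -0.594, -0.0], [0.0, 0.001, -1.0]]
wrist_force: [3.8, -1.0, -9.4]
gripper_width: 0.161
gripper_force: 30.0
```

>>> play_rows(commands="0 0 0 0 0 0;0 0 0 0 0 0;0 0 0 0 0 0", grip=16.5)

```text
time_s: 7.35
tcp_pos: [0.5468, -0.0287, 0.0888]
ee_rot: [[0.595, -0.804, 0.0], [-0.804, -0.595, -0.0], [0.0, -0.0, -1.0]]
wrist_force: [-0.8, 0.8, -0.3]
gripper_width: 0.188
gripper_force: 0.0
```

```bash
python3 st.py; python3 lift.py
```

```text
7.35 tcp [ 0.5468 -0.0287  0.0888] yaw -53.51 F [-0.8  0.8 -0.3] M [0.05 0.04 0.05] w 16.3 0.0
bar top z (np.float64(0.1122), np.int64(338)) rim z (np.float64(0.0721), np.int64(199))
```

>>> play_rows(commands="0 0 0 0 0 -0.15;0 0 0 0 0 -0.15;0 0 0 0 0 -0.15;0 0 0 0 0 -0.15;0 0 0 0 0 0")

```text
time_s: 7.9
tcp_pos: [0.5468, -0.0286, 0.0878]
ee_rot: [[0.519, -0.855, -0.0], [-0.855, -0.519, -0.0], [-0.0, 0.0, -1.0]]
wrist_force: [-0.6, 0.2, -0.5]
gripper_width: 0.188
gripper_force: 0.0
```

```bash
python3 st.py; python3 lift.py
```

```text
7.9 tcp [ 0.5468 -0.0286  0.0878] yaw -58.73 F [-0.6  0.2 -0.5] M [ 0.04 -0.02 -0.  ] w 16.3 0.0
bar top z (np.float64(0.1121), np.int64(342)) rim z (np.float64(0.0721), np.int64(189))
```

>>> play_rows(commands="0 0 0 0 0 -0.1;0 0 0 0 0 -0.1;0 0 0 0 0 -0.1;0 0 0 0 0 0")

```text
time_s: 8.35
tcp_pos: [0.5467, -0.0287, 0.0878]
ee_rot: [[0.48, -0.877, -0.0], [-0.877, -0.48, -0.0], [-0.0, 0.001, -1.0]]
wrist_force: [0.1, -0.8, 0.1]
gripper_width: 0.185
gripper_force: 0.5
```

```bash
python3 st.py; python3 lift.py
```

```text
8.35 tcp [ 0.5467 -0.0287  0.0878] yaw -61.29 F [ 0.1 -0.8  0.1] M [-0.18  0.06  0.  ] w 16.1 0.5
bar top z (np.float64(0.112), np.int64(343)) rim z (np.float64(0.072), np.int64(191))
```

>>> play_rows(commands="0 0 0 0 0 -0.1;0 0 0 0 0 -0.1;0 0 0 0 0 -0.1;0 0 0 0 0 0")

```text
time_s: 8.8
tcp_pos: [0.5467, -0.0287, 0.0878]
ee_rot: [[0.44, -0.898, -0.0], [-0.898, -0.44, -0.0], [0.0, 0.001, -1.0]]
wrist_force: [-0.4, -1.8, -0.4]
gripper_width: 0.19
gripper_force: 4.6
```

```bash
python3 st.py; python3 lift.py
```

```text
8.8 tcp [ 0.5467 -0.0287  0.0878] yaw -63.86 F [-0.4 -1.8 -0.4] M [-0.46  0.12  0.15] w 16.5 4.6
bar top z (np.float64(0.112), np.int64(355)) rim z (np.float64(0.0722), np.int64(187))
```

>>> play_rows(commands="0 0 0 0 0 -0.1;0 0 0 0 0 -0.1;0 0 0 0 0 -0.1;0 0 0 0 0 0")

```text
time_s: 9.25
tcp_pos: [0.5467, -0.0287, 0.0877]
ee_rot: [[0.399, -0.917, -0.0], [-0.917, -0.399, -0.0], [-0.0, 0.0, -1.0]]
wrist_force: [-0.9, -2.7, -1.2]
gripper_width: 0.19
gripper_force: 4.7
```

```bash
python3 st.py; python3 lift.py
```

```text
9.25 tcp [ 0.5467 -0.0287  0.0877] yaw -66.46 F [-0.9 -2.7 -1.2] M [-0.71  0.15  0.19] w 16.5 4.7
bar top z (np.float64(0.1119), np.int64(357)) rim z (np.float64(0.0721), np.int64(186))
```

```bash
cat >> lift.py <<'E'
def ang():
    s=r.sense();R=np.array(s['ee_rot']);t=np.array(s['tcp_pos'])
    i=cams.camera_info('wrist');p,d=cams.capture('wrist')
    c=-i['R'].T@i['t'];v,u=np.mgrid[150:290,250:390];z=d[150:290,250:390];w=p[150:290,250:390].min(-1)
    X=c+z[...,None]*(np.stack([u,v,np.ones_like(u)],-1)@np.linalg.inv(i['mtx']).T@i['R'])
    q=(X-t)@R
    m=(z>0)&(X[...,2]>.1)&(abs(q[...,0]-.012)<.013)&(abs(q[...,1])<.006)&(w>110)
    a=X[m][:,:2];e=np.linalg.svd(a-a.mean(0),full_matrices=False)[2][0];e*=np.sign(e@R[:2,0])
    print('bar yaw',np.round(np.degrees(np.arctan2(e[1],e[0])),1),m.sum(),'tool',np.round(np.degrees(np.arctan2(R[1,0],R[0,0])),1))
ang()
E
python3 lift.py
```

```text
bar top z (np.float64(0.112), np.int64(358)) rim z (np.float64(0.0722), np.int64(191))
bar yaw -57.8 295 tool -66.4
```

>>> play_rows(commands="0 0 0 0 0 -0.1;0 0 0 0 0 -0.1;0 0 0 0 0 -0.1;0 0 0 0 0 0")

```text
time_s: 9.8
tcp_pos: [0.5467, -0.0287, 0.0878]
ee_rot: [[0.358, -0.934, -0.0], [-0.934, -0.358, -0.0], [-0.0, 0.0, -1.0]]
wrist_force: [0.3, -3.1, -1.6]
gripper_width: 0.187
gripper_force: 4.4
```

```bash
python3 st.py; python3 lift.py
```

```text
9.8 tcp [ 0.5467 -0.0287  0.0878] yaw -69.04 F [ 0.3 -3.1 -1.6] M [-0.79  0.15  0.1 ] w 16.3 4.4
bar top z (np.float64(0.112), np.int64(357)) rim z (np.float64(0.0722), np.int64(197))
bar yaw -60.4 288 tool -69.0
```

>>> play_rows(commands="0 -0.02 0 0 0 -0.1;0 0 0 0 0 -0.1;0 0 0 0 0 -0.1;0 0 0 0 0 0")

```text
time_s: 10.3
tcp_pos: [0.5468, -0.0289, 0.0878]
ee_rot: [[0.316, -0.949, -0.0], [-0.949, -0.316, 0.0], [-0.0, -0.0, -1.0]]
wrist_force: [-2.1, -0.0, 0.7]
gripper_width: 0.189
gripper_force: 4.6
```

```bash
python3 st.py; python3 lift.py
```

```text
10.3 tcp [ 0.5468 -0.0289  0.0878] yaw -71.61 F [-2.1 -0.   0.7] M [0.12 0.48 0.08] w 16.4 4.6
bar top z (np.float64(0.112), np.int64(368)) rim z (np.float64(0.0722), np.int64(194))
bar yaw -63.0 300 tool -71.6
```

>>> play_rows(commands="0 0 0 0 0 -0.1;0 0 0 0 0 -0.1;0 0 0 0 0 -0.1;0 0 0 0 0 0")

```text
time_s: 10.8
tcp_pos: [0.5468, -0.029, 0.0878]
ee_rot: [[0.273, -0.962, -0.0], [-0.962, -0.273, 0.0], [-0.0, -0.0, -1.0]]
wrist_force: [-1.3, 1.7, -0.8]
gripper_width: 0.192
gripper_force: 5.6
```

```bash
python3 st.py; python3 lift.py
```

```text
10.8 tcp [ 0.5468 -0.029   0.0878] yaw -74.19 F [-1.3  1.7 -0.8] M [0.68 0.59 0.17] w 16.7 5.6
bar top z (np.float64(0.112), np.int64(362)) rim z (np.float64(0.0722), np.int64(195))
bar yaw -65.0 293 tool -74.2
```

>>> play_rows(commands="0 0 0 0 0 -0.1;0 0 0 0 0 -0.1;0 0 0 0 0 -0.1;0 0 0 0 0 0")

```text
time_s: 11.3
tcp_pos: [0.5469, -0.0291, 0.0878]
ee_rot: [[0.229, -0.973, 0.0], [-0.973, -0.229, 0.0], [-0.0, -0.0, -1.0]]
wrist_force: [-2.7, 2.6, 0.1]
gripper_width: 0.191
gripper_force: 5.2
```

```bash
python3 st.py; python3 lift.py
```

```text
11.3 tcp [ 0.5469 -0.0291  0.0878] yaw -76.77 F [-2.7  2.6  0.1] M [0.88 0.61 0.13] w 16.6 5.2
bar top z (np.float64(0.112), np.int64(350)) rim z (np.float64(0.0723), np.int64(205))
bar yaw -67.7 293 tool -76.7
```

>>> play_rows(commands="-0.01 0.01 0 0 0 -0.1;0 0 0 0 0 -0.1;0 0 0 0 0 -0.1;0 0 0 0 0 0")

```text
time_s: 11.8
tcp_pos: [0.5468, -0.029, 0.0878]
ee_rot: [[0.185, -0.983, 0.0], [-0.983, -0.185, -0.0], [0.0, -0.0, -1.0]]
wrist_force: [-0.2, 0.2, -2.5]
gripper_width: 0.189
gripper_force: 5.0
```

```bash
python3 st.py; python3 lift.py
```

```text
11.8 tcp [ 0.5468 -0.029   0.0878] yaw -79.35 F [-0.2  0.2 -2.5] M [0.4  0.17 0.12] w 16.5 5.0
bar top z (np.float64(0.1119), np.int64(359)) rim z (np.float64(0.072), np.int64(197))
bar yaw -70.5 288 tool -79.3
```

>>> play_rows(commands="0 0 0 0 0 -0.1;0 0 0 0 0 -0.1;0 0 0 0 0 -0.1;0 0 0 0 0 0")

```text
time_s: 12.3
tcp_pos: [0.5467, -0.029, 0.0877]
ee_rot: [[0.14, -0.99, 0.0], [-0.99, -0.14, -0.0], [0.0, -0.0, -1.0]]
wrist_force: [1.6, -0.2, -3.6]
gripper_width: 0.194
gripper_force: 3.5
```

```bash
python3 st.py; python3 lift.py
```

```text
12.3 tcp [ 0.5467 -0.029   0.0877] yaw -81.93 F [ 1.6 -0.2 -3.6] M [ 0.02 -0.26  0.13] w 16.9 3.5
bar top z (np.float64(0.1118), np.int64(364)) rim z (np.float64(0.072), np.int64(194))
bar yaw -73.2 290 tool -81.9
```

>>> play_rows(commands="0 0 0 0 0 -0.1;0 0 0 0 0 -0.1;0 0 0 0 0 -0.1;0 0 0 0 0 0")

```text
time_s: 12.8
tcp_pos: [0.5467, -0.0289, 0.0882]
ee_rot: [[0.096, -0.995, 0.0], [-0.995, -0.096, 0.0], [-0.0, -0.0, -1.0]]
wrist_force: [0.7, 0.1, -2.2]
gripper_width: 0.186
gripper_force: 1.4
```

```bash
python3 st.py; python3 lift.py
```

```text
12.8 tcp [ 0.5467 -0.0289  0.0882] yaw -84.5 F [ 0.7  0.1 -2.2] M [ 0.09 -0.26 -0.  ] w 16.2 1.4
bar top z (np.float64(0.1056), np.int64(328)) rim z (np.float64(0.0656), np.int64(172))
bar yaw -76.5 267 tool -84.5
```

The knob has dropped home: its bar top is at 0.1056 and it has turned about 1.16 rad. Next I unwind the slack, release it and rise.

>>> play_rows(commands="0 0 0 0 0 0.5;0 0 0 0 0 0.43;0 0 0 0 0 0")

```text
time_s: 13.2
tcp_pos: [0.5468, -0.0288, 0.0884]
ee_rot: [[0.234, -0.972, 0.001], [-0.972, -0.234, 0.0], [0.0, -0.001, -1.0]]
wrist_force: [-0.4, -0.4, -0.9]
gripper_width: 0.189
gripper_force: 0.0
```

>>> play_rows(commands="0 0 0 0 0 0;0 0 0 0 0 0;0 0 0 0 0 0;0 0 0 0 0 0", grip=40)

```text
time_s: 13.6
tcp_pos: [0.5465, -0.0289, 0.0879]
ee_rot: [[0.234, -0.972, -0.0], [-0.972, -0.234, -0.0], [0.0, 0.0, -1.0]]
wrist_force: [-0.1, -0.3, 0.9]
gripper_width: 0.427
gripper_force: 0.0
```

>>> play_rows(commands="0 0 0.4 0 0 0;0 0 0.8 0 0 0;0 0.1 0.8 0 0 -0.4;0 0.5 0.5 0 0 -0.5;0.1 0.6 0 0 0 -0.5;0.1 0.6 0 0 0 -0.5;0.2 0.6 0 0 0 -0.5;0.1 0.3 0 0 0 -0.3;0 0 0 0 0 0;0 0 0 0 0 0")

```text
time_s: 14.6
tcp_pos: [0.5615, 0.052, 0.1634]
ee_rot: [[-0.167, -0.986, 0.0], [-0.986, 0.167, 0.0], [-0.0, -0.0, -1.0]]
wrist_force: [0.2, 0.0, 0.6]
gripper_width: 0.459
gripper_force: 0.0
```

```bash
python3 st.py; python3 - <<'E'
from station import r,cams
import cv2,numpy as np
i=cams.camera_info('wrist');p,d=cams.capture('wrist')
cv2.imwrite('pics/w3.png',p)
c=-i['R'].T@i['t'];v,u=np.mgrid[:400,:640]
X=c+d[...,None]*(np.stack([u,v,np.ones_like(u)],-1)@np.linalg.inv(i['mtx']).T@i['R'])
b,g,rr=[p[...,k].astype(int) for k in range(3)]
m=(rr>150)&(rr-b>80)&(d>0)&(np.hypot(X[...,0]-.56,X[...,1]-.05)<.05)
t=m&(X[...,2]>.097);print(m.sum(),t.sum(),np.median(X[t],0),X[t].min(0),X[t].max(0))
k=(d>0)&(np.hypot(X[...,0]-.547,X[...,1]+.03)<.03)&(X[...,2]>.09);print('knob',k.sum(),np.median(X[k],0) if k.any() else '')
E
```

```text
14.6 tcp [0.5615 0.052  0.1634] yaw -99.61 F [0.2 0.  0.6] M [ 0.09 -0.05 -0.04] w 39.9 0.0
781 662 [0.53353348 0.02890346 0.24734148] [0.53123969 0.01864781 0.09704953] [0.56901396 0.05585664 0.25518206]
knob 1565 [ 0.54683544 -0.03091332  0.10529801]
```

View pics/w3.png

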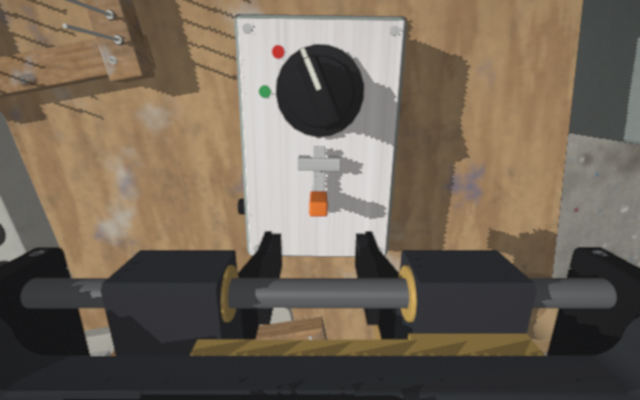

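The tab at (318,203) is centred between the fingertips (277/360), and the pointer is past the red dot (278,52).

```bash
cat > tab.py <<'E'
from station import r,cams
import numpy as np
i=cams.camera_info('wrist');p,d=cams.capture('wrist')
c=-i['R'].T@i['t'];v,u=np.mgrid[:400,:640]
X=c+d[...,None]*(np.stack([u,v,np.ones_like(u)],-1)@np.linalg.inv(i['mtx']).T@i['R'])
b,g,rr=[p[...,k].astype(int) for k in range(3)]
t=(rr>110)&(rr-b>60)&(d>0)&(X[...,2]>.097)&(X[...,2]<.104)&(np.hypot(X[...,0]-.56,X[...,1]-.05)<.05)
print(t.sum(),np.median(X[t],0).round(4),X[t].min(0).round(4),X[t].max(0).round(4))
E
python3 tab.py
```

```text
262 [0.5619 0.05   0.0995] [0.555  0.0441 0.097 ] [0.5689 0.0562 0.1016]
```

>>> play_rows(commands="0.01 0 -0.5 0 0 0;0 0 -0.8 0 0 0;0 0 -0.8 0 0 0;0 0 -0.5 0 0 0;0 0 -0.2 0 0 0;0 0 0 0 0 0")

```text
time_s: 15.3
tcp_pos: [0.5614, 0.0515, 0.0783]
ee_rot: [[-0.169, -0.986, -0.002], [-0.986, 0.169, -0.001], [0.001, 0.001, -1.0]]
wrist_force: [-0.0, 0.4, 0.3]
gripper_width: 0.463
gripper_force: 0.0
```

>>> play_rows(commands="0 0 0 0 0 0;0 0 0 0 0 0;0 0 0 0 0 0;0 0 0 0 0 0;0 0 0 0 0 0;0 0 0 0 0 0", grip=8)

```text
time_s: 15.9
tcp_pos: [0.5618, 0.0522, 0.0794]
ee_rot: [[-0.168, -0.986, 0.0], [-0.986, 0.168, 0.0], [-0.0, -0.0, -1.0]]
wrist_force: [-1.6, 0.9, 3.4]
gripper_width: 0.154
gripper_force: 30.0
```

```bash
python3 st.py
```

```text
15.9 tcp [0.5618 0.0522 0.0794] yaw -99.68 F [-1.6  0.9  3.4] M [ 0.38  0.56 -0.06] w 13.4 30.0
```

>>> play_rows(commands="-0.012 -0.07 0 0 0 0;-0.014 -0.08 0 0 0 0;-0.014 -0.08 0 0 0 0;-0.014 -0.08 0 0 0 0;-0.014 -0.08 0 0 0 0;-0.01 -0.06 0 0 0 0;0 0 0 0 0 0;0 0 0 0 0 0")

```text
time_s: 16.7
tcp_pos: [0.5596, 0.04, 0.0794]
ee_rot: [[-0.168, -0.986, 0.001], [-0.986, 0.168, 0.002], [-0.002, -0.001, -1.0]]
wrist_force: [-3.7, 6.5, 5.6]
gripper_width: 0.156
gripper_force: 30.0
```

>>> play_rows(commands="-0.005 -0.04 0 0 0 0;-0.005 -0.04 0 0 0 0;0 0 0 0 0 0;0 0 0 0 0 0")

```text
time_s: 17.1
tcp_pos: [0.5596, 0.0397, 0.0794]
ee_rot: [[-0.168, -0.986, 0.002], [-0.986, 0.168, 0.005], [-0.005, -0.001, -1.0]]
wrist_force: [-5.3, 14.4, 5.4]
gripper_width: 0.157
gripper_force: 30.0
```

```bash
python3 st.py
```

```text
17.1 tcp [0.5596 0.0397 0.0794] yaw -99.68 F [-5.3 14.4  5.4] M [ 4.26  1.5  -0.08] w 13.7 30.0
```

>>> play_rows(commands="0 0.04 0 0 0 0;0 0 0 0 0 0;0 0 0 0 0 0")

```text
time_s: 17.4
tcp_pos: [0.5596, 0.0398, 0.0794]
ee_rot: [[-0.168, -0.986, 0.002], [-0.986, 0.168, 0.003], [-0.004, -0.001, -1.0]]
wrist_force: [-4.6, 10.0, 5.8]
gripper_width: 0.161
gripper_force: 30.0
```

>>> play_rows(commands="0 0 0 0 0 0;0 0 0 0 0 0;0 0 0 0 0 0;0 0 0 0 0 0;0 0 0.5 0 0 0;0 0 0.8 0 0 0;0 0 0.8 0 0 0;0 0.35 0.7 0 0 0;0 0 0 0 0 0;0 0 0 0 0 0", grip=40)

```text
time_s: 18.4
tcp_pos: [0.559, 0.0478, 0.1626]
ee_rot: [[-0.168, -0.986, -0.0], [-0.986, 0.168, 0.0], [-0.0, 0.0, -1.0]]
wrist_force: [-0.5, -0.7, -0.8]
gripper_width: 0.456
gripper_force: 0.0
```

```bash
python3 st.py; python3 tab.py; python3 - <<'E'
from station import cams
import cv2
p,d=cams.capture('wrist');cv2.imwrite('pics/w4.png',cv2.resize(p[0:260,220:420],None,fx=3,fy=2.3*1.3,interpolation=cv2.INTER_CUBIC)[:600])
cv2.imwrite('pics/w4.png',cv2.resize(p[10:260,220:420],None,fx=2.4,fy=2.4,interpolation=cv2.INTER_CUBIC))
E
```

```text
18.4 tcp [0.559  0.0478 0.1626] yaw -99.7 F [-0.5 -0.7 -0.8] M [ 0.09 -0.07  0.05] w 39.7 0.0
263 [0.5595 0.038  0.0994] [0.5527 0.0325 0.097 ] [0.5665 0.0443 0.1015]
```

View pics/w4.png

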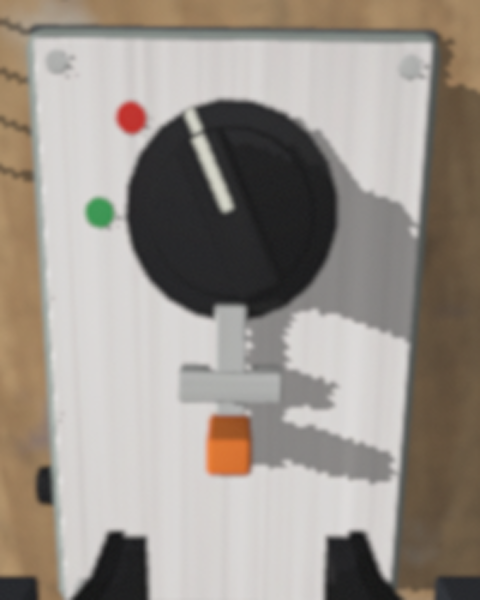

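The tab has moved only about 12 mm. The strap at (230,385) sits close in front of it, so a finger may have met the strap. I'll check heights.

```bash
python3 - <<'E'
from station import r,cams
import numpy as np
s=r.sense();i=cams.camera_info('wrist');p,d=cams.capture('wrist')
c=-i['R'].T@i['t'];v,u=np.mgrid[:400,:640]
X=c+d[...,None]*(np.stack([u,v,np.ones_like(u)],-1)@np.linalg.inv(i['mtx']).T@i['R'])
a=np.radians(-9.9);B=np.array([[np.cos(a),np.sin(a)],[-np.sin(a),np.cos(a)]])
q=(X[...,:2]-[.547,-.0297])@B.T+[0,-.045]   # box frame
for n,x0 in (('strap side',.012),('slide',.0)):
  print(n)
  for y in np.arange(-.02,.046,.002):
    m=(d>0)&(abs(q[...,0]-x0)<.003)&(abs(q[...,1]-y)<.001)&(X[...,2]<.12)
    if m.any():print(round(y*1000),np.round(np.median(X[...,2][m])*1000,1),end=' | ')
  print()
E
```

```text
strap side
-20 65.4 | -18 65.5 | -16 65.5 | -14 65.1 | -12 59.5 | -10 59.8 | -8 60.2 | -6 60.0 | -4 59.1 | -2 59.2 | 0 59.7 | 2 59.5 | 4 69.8 | 6 74.6 | 8 74.7 | 10 74.4 | 12 74.4 | 14 74.0 | 18 59.4 | 20 59.8 | 22 59.6 | 24 59.4 | 26 59.5 | 28 59.5 | 30 59.8 | 32 59.8 | 34 59.6 | 36 59.4 | 38 59.3 | 40 59.9 | 42 59.8 | 44 59.7 | 
slide
-20 70.2 | -18 65.4 | -16 70.4 | -14 70.6 | -12 70.7 | -10 70.8 | -8 70.8 | -6 70.8 | -4 70.7 | -2 70.6 | 0 70.8 | 2 71.0 | 4 73.5 | 6 74.2 | 8 74.5 | 10 74.4 | 12 74.7 | 14 70.3 | 16 70.0 | 18 82.4 | 20 98.8 | 22 99.6 | 24 99.5 | 26 99.7 | 28 99.3 | 30 99.2 | 44 59.6 |
```

>>> play_rows(commands="0 -0.2 -0.5 0 0 0;0 -0.06 -0.8 0 0 0;0 0 -0.7 0 0 0;0 0 -0.4 0 0 0;0 0 -0.08 0 0 0;0 0 0 0 0 0")

```text
time_s: 19.15
tcp_pos: [0.5593, 0.04, 0.0882]
ee_rot: [[-0.168, -0.986, -0.001], [-0.986, 0.168, -0.001], [0.001, 0.001, -1.0]]
wrist_force: [-0.1, -0.5, 0.2]
gripper_width: 0.461
gripper_force: 0.0
```

>>> play_rows(commands="0 0 0 0 0 0;0 0 0 0 0 0;0 0 0 0 0 0;0 0 0 0 0 0;0 0 0 0 0 0;0 0 0 0 0 0", grip=8)

```text
time_s: 19.75
tcp_pos: [0.5595, 0.0402, 0.0889]
ee_rot: [[-0.168, -0.986, 0.001], [-0.986, 0.168, 0.0], [-0.0, -0.001, -1.0]]
wrist_force: [-0.6, 0.2, 2.6]
gripper_width: 0.157
gripper_force: 30.0
```

>>> play_rows(commands="-0.005 -0.03 0 0 0 0;-0.005 -0.03 0 0 0 0;-0.005 -0.03 0 0 0 0;0 0 0 0 0 0;0 0 0 0 0 0")

```text
time_s: 20.25
tcp_pos: [0.5595, 0.0398, 0.0889]
ee_rot: [[-0.168, -0.986, 0.003], [-0.986, 0.168, 0.004], [-0.004, -0.002, -1.0]]
wrist_force: [-1.2, 8.9, 3.5]
gripper_width: 0.157
gripper_force: 30.0
```

```bash
python3 st.py
```

```text
20.25 tcp [0.5595 0.0398 0.0889] yaw -99.67 F [-1.2  8.9  3.5] M [ 2.86  0.54 -0.01] w 13.6 30.0
```

>>> play_rows(commands="0.01 0.06 0 0 0 0;0 0 0 0 0 0;0 0 0 0 0 0")

```text
time_s: 20.55
tcp_pos: [0.5595, 0.04, 0.0889]
ee_rot: [[-0.168, -0.986, 0.001], [-0.986, 0.168, 0.001], [-0.001, -0.001, -1.0]]
wrist_force: [-1.9, 5.9, 4.7]
gripper_width: 0.158
gripper_force: 30.0
```

>>> play_rows(commands="0 0 0 0 0 0;0 0 0 0 0 0;0 0 0 0 0 0;0 0 0 0 0 0;0 0 0.5 0 0 0;0 0 0.8 0 0 0;0 0 0.8 0 0 0;0 0.35 0.7 0 0 0;0 0 0 0 0 0;0 0 0 0 0 0", grip=40)

```text
time_s: 21.55
tcp_pos: [0.5587, 0.0496, 0.1722]
ee_rot: [[-0.168, -0.986, -0.0], [-0.986, 0.168, 0.0], [-0.0, 0.0, -1.0]]
wrist_force: [-0.4, -0.2, -0.5]
gripper_width: 0.46
gripper_force: 0.0
```

```bash
python3 st.py; python3 - <<'E'
from station import r,cams
import numpy as np,pickle
a=np.radians(-9.9);B=np.array([[np.cos(a),np.sin(a)],[-np.sin(a),np.cos(a)]])
v,u=np.mgrid[:400,:640]
def f(i,d,n):
    c=-i['R'].T@i['t']
    X=c+d[...,None]*(np.stack([u,v,np.ones_like(u)],-1)@np.linalg.inv(i['mtx']).T@i['R'])
    k=(d>0)&(X[...,2]>.0945)&(np.hypot(X[...,0]-.547,X[...,1]+.03)<.03)
    q=(X[...,:2]-[.547,-.0297])@B.T+[0,-.045]
    g=lambda m:(np.round(np.percentile(q[...,1][m]*1000,[2,50,98]),1),m.sum())
    Z=X[...,2];o=(d>0)&(abs(q[...,0])<.02)
    print(n,'knob top z',np.percentile(Z[k],90).round(4),'tab',g(o&(Z>.0975)&(Z<.104)&(q[...,1]>.01)&(q[...,1]<.06)),
     'strap',g(o&(Z>.0735)&(Z<.0765)&(abs(q[...,0])>.008)&(q[...,1]>0)&(q[...,1]<.018)),
     'tongue',g((d>0)&(abs(q[...,0])<.003)&(Z>.0685)&(Z<.0725)&(q[...,1]<.004)&(q[...,1]>-.02)))
f(pickle.load(open('w1.pkl','rb')),np.load('w1.npy'),'start')
i=cams.camera_info('wrist');p,d=cams.capture('wrist');f(i,d,'now')
E
```

```text
21.55 tcp [0.5587 0.0496 0.1722] yaw -99.69 F [-0.4 -0.2 -0.5] M [ 0.05  0.   -0.01] w 40.0 0.0
start knob top z 0.3698 tab (array([30.7, 36.1, 41.7]), np.int64(151)) strap (array([ 3.5,  8. , 12.6]), np.int64(134)) tongue (array([-5.1, -1.2,  2.8]), np.int64(46))
now knob top z 0.1064 tab (array([18.8, 24. , 29.7]), np.int64(264)) strap (array([ 4. ,  8.7, 13.1]), np.int64(255)) tongue (array([-17. ,  -6.8,   3.8]), np.int64(183))
```

```bash
python3 - <<'E'
from station import r
print(r.finish_job())
E
```

```text
the job is handed in; nothing more can be done
None
```

The job is handed in: the knob is fully down in the hidden detent at about 1.16 rad, and the lock tab is slid to its stop and released. The tab's measured travel was about 12.5 mm rather than 15 mm, but it ended about where the locked position should be and two pushes at different heights moved it no further. I never worked near the squeegee or tape rolls, but I did not recheck them at the end.

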